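# Open the wide charging box on the hall shelf

### The arm

A 6-joint arm with a two-finger parallel gripper is mounted at the origin on the work surface. World frame = base frame: x ahead of the robot, y to its left, z up, the work surface at z = 0. Lengths are in m, angles in degrees, forces in N, time in s.
With the tool pointing down it reaches from about 0.4 to 0.825 m from the base axis. Payload 7 kg.
Tool frame: the origin (TCP) lies on the centre line of the jaws, within the pads' length; the fingertips stand 11 mm ahead of it and the grasp point (between the pads) lies 8 mm behind it; z points along the fingers, y is the direction in which the jaws open and shut (so a half turn about z gives the same grasp; the last joint's range is limited). The gripper opens to 88 mm and grips with 3 to 60 N. Pads are 19 mm wide; open, the fingers measure 130 mm over their backs; the gripper's body (78 mm by 193 mm) begins 47 mm behind the grasp point.
Start: joints at [-56.259, 20.546, 0.682, 0, -70.136, -16.507], TCP at [0.2, -0.645, 0.238] pointing down, gripper open.
Joint ranges: [-176.03, 176.03], [-82.01, 121.73], [-58.28, 71.71], [-173.87, 95.51], [-174.79, -0.11], [-173.66, 173.66]. Speed limits (degrees/s): [136.94, 136.94, 172.46, 180, 180, 180].

### API

Orientations are given as [roll, pitch, yaw] about the fixed x, y, z axes, in that order (R = Rz(yaw) Ry(pitch) Rx(roll)).
In Python, from plant import ctrl, cams, order gives the robot as it stands.
- The arm moves only by the tool jog_arm, never from a script. Its argument "motion" is a list of rows, each an object with "offset": the shift along the tool's x, y, z in mm, a list of three; "roll": the turn about the tool's z in rad; "hand": the finger opening in mm, from 0 to 87.6. A call has 1 to 20 rows; each row is the pose to reach, as a shift and turn from the pose commanded when the call began, along the tool's axes at that moment; what a row does not reach only later rows make up. A row lasts 1/12 s, in which the tool goes at most 41.7 mm and 7.16 degrees, less where a joint would pass 70% of its speed; a pose out of reach is approached as far as the arm can. A call with a gripper value outside its range is refused whole. The fingers move at their own pace and stop on an object; the grip force is fixed at half the most. Time passes only in rows, so rows that repeat a pose let the fingers close. It gives the time, the measured TCP pose, the force and the opening at its end, in the units of the state.
- ctrl.get_obs(): the state, without advancing time (a new reading comes with each control period).
- cams.snapshot(name): name is "side" or "top"; returns a dict with "img" (480x640x3 uint8, red, green, blue), "K" (3x3 intrinsics, pixels), "D" ([k1, k2, p1, p2, k3] as OpenCV has them; the pictures are not rectified), "cam_to_world" (4x4, takes a point from camera to world coordinates). Camera axes: x right, y down, z forward; pixel columns grow to the right and rows downward; lengths in m; the calibration is good to about 2 mm. A picture is of the moment at which its call begins. There is no depth.
- order.close_job(): hands the job in, once; it reports no verdict.
The state is a dict: "clock": time; "joint_pos": joint angles; "qvel": joint speeds; "tau": joint torques, N m; "tool_pos": TCP position; "orientation": TCP orientation; "force": force on the tool from outside, world axes, zero at the start; "moment": the same for the moment, N m; "opening": finger opening in m.
Only numpy, scipy, OpenCV 4.12 (cv2) and the standard library are available. Lean on these libraries where they do the work, as an engineer would, in place of code of your own. Each camera call takes 0.05 s, during which the arm holds its last target. There are 200 camera calls.

### The job

I want to get at the bike battery: give the latch knob on the wider of the two grey steel boxes a quarter turn clockwise, so that its lid is released and springs up, then let go and leave the lid standing open. Leave the knob of the narrower box as it is.

Things in the scene. Friction and masses are not known exactly. Their poses are not given: they have to be found in the camera images.
- wide_grip (a point): Knob of the wider box: black wing 46 mm long, 12 mm thick, top 40 mm above the box's top face; a steel tongue under it (34 mm long, top 5 mm above the box) reaches over the lid's near edge when latched. This point: on the vertical turning axis, 27 mm above the box's top, 112 mm above the table. Axes turn with the knob: x along the wing the way the tongue points, y across its thickness, z up.
- wide_latch (a joint): Turn of that knob, rad: 0 latched (wing square to the lid's near edge, tongue pointing away from the robot), growing clockwise seen from above, stop at 1.57 (wing parallel to that edge). Starts at 0 to 0.15. The tongue clears the lid at about 1.2. Friction about 0.1 N m; stays where left. It stands on a fixed strip 42 mm deep along the box's near edge.
- wide_lid (a joint): Opening of the wider box's lid, rad: 0 shut; hinged along its far edge, 151 mm deep, near edge 20 mm beyond the knob's axis. Once the tongue is clear a damped spring (2 N at the near edge) lifts it to its stop at 0.7, near edge then 100 mm above the box; under a gripper it rises as that leaves. The fixed grey steel box is 200 mm wide, 200 deep, 85 high, facing roughly to the robot.
- small_latch (a joint): Turn of the narrower box's knob, rad; box and knob are alike but this box is only 120 mm wide. Starts at 0 to 0.15; to be left as it is.
Things that resemble listed ones, but are neither listed nor needed, are in the scene too. What is shaped like the part that bears small_latch but yellow is not meant.

How it is judged:
By the outcome, as a careful person would: the job done as asked, in the order asked, and still so for the second after the job is handed in, with the robot touching nothing.
It also fails if it takes over 32 s, if anything falls off the work surface, if the arm or the gripper's body presses on something with over 40 N, if the wrist force passes 120 N, or if a joint passes its speed limit or range.

## Working session

There is one attempt and no reset: what is moved stays moved. The work goes in short steps, Python scripts to look and compute and a tool call to move; the robot and the scene stay as the last step left them, time stands still between calls to the robot, and variables do not carry over. Pictures are saved under pics/ and viewed, about 8 in all and at most 12, crops included, and the job is handed in when it is done.

Besides the shell and the picture viewer there is one more tool, called after "Emit:" by a JSON object that holds its "name" and its "arguments". jog_arm: Moves the arm, as the interface text tells. Its arguments: {"type":"object","properties":{"motion":{"type":"array"}},"required":["motion"]}

```bash
mkdir -p pics
cat > h.py <<'E'
import numpy as np, cv2
from plant import ctrl, cams, order
def ray(s,px):
    n=cv2.undistortPoints(np.array([[px]],float),s["K"],np.array(s["D"],float))[0,0]
    T=np.array(s["cam_to_world"]); return T[:3,3],T[:3,:3]@np.array([n[0],n[1],1])
def onz(s,px,z):
    o,d=ray(s,px); return o+d*(z-o[2])/d[2]
def proj(s,P):
    T=np.linalg.inv(np.array(s["cam_to_world"])); P=np.atleast_2d(P).astype(float)
    return cv2.projectPoints(P,cv2.Rodrigues(T[:3,:3])[0],T[:3,3],s["K"],np.array(s["D"],float))[0][:,0]
def snap(n,f=None):
    s=cams.snapshot(n); s["K"]=np.array(s["K"],float)
    if f: cv2.imwrite(f,s["img"][:,:,::-1])
    return s
E
python3 - <<'E'
from h import *
import pickle
for n in("top","side"):
    s=snap(n,f"pics/{n}1.png"); pickle.dump(s,open(n+"1.pkl","wb")); print(n,np.round(s["cam_to_world"],3).tolist(),s["K"][0,0])
print(ctrl.get_obs())
E
```

```text
top [[0.001, -0.997, 0.083, 0.466], [-1.0, -0.001, 0.004, -0.015], [-0.004, -0.083, -0.997, 1.021], [0.0, 0.0, 0.0, 1.0]] 494.765495879097
side [[-0.997, -0.039, 0.067, 0.472], [-0.075, 0.702, -0.709, 0.75], [-0.019, -0.711, -0.703, 0.878], [0.0, 0.0, 0.0, 1.0]] 454.71409320398396
{'clock': 0.1, 'joint_pos': array([-5.62589875e+01,  2.05869391e+01,  6.40808754e-01, -1.45788697e-02,
       -7.01357183e+01, -1.65060689e+01]), 'qvel': array([ 0.01908517, -0.15459031,  0.190299  ,  0.0886387 ,  0.04524079,
        0.03624505]), 'tau': array([-1.43507634e-03, -5.84161806e+01,  2.93752187e+01,  7.01548889e+00,
        1.02209556e-02, -3.28755220e-05]), 'tool_pos': array([ 0.1998328 , -0.6443263 ,  0.23674428]), 'orientation': array([ 1.79917630e+02, -1.01151814e-02, -1.62770013e+02]), 'force': array([ 0.10632442, -0.3619402 , -0.51437014]), 'moment': array([ 0.00133977, -0.01293397, -0.01244872]), 'opening': 0.0877734592474846}
```

View pics/top1.png

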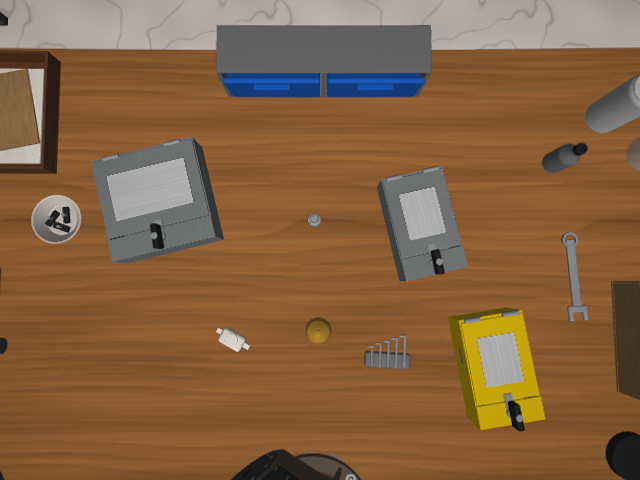

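View pics/side1.png

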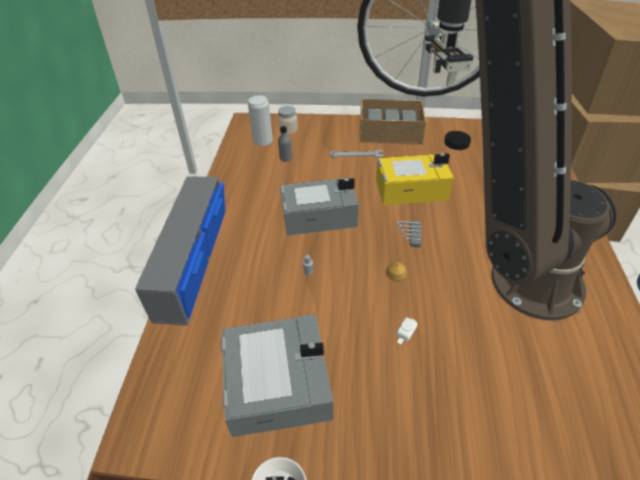

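Candidates: the wide grey box's knob at top px (156,236), the narrow grey box's knob at (437,261) and the yellow box's knob at (515,413). The wide one is the left box, so I'll measure that and check it in a close crop.

Run:
```python
from h import *
import pickle
t=pickle.load(open("top1.pkl","rb"));s=pickle.load(open("side1.pkl","rb"))
def comp(im,mask,seed_box):
    x0,y0,x1,y1=seed_box; m=np.zeros_like(mask); m[y0:y1,x0:x1]=mask[y0:y1,x0:x1]
    c=max(cv2.findContours(m,cv2.RETR_EXTERNAL,cv2.CHAIN_APPROX_NONE)[0],key=cv2.contourArea); return c
for n,S,b in(("top",t,(135,215,180,258)),("side",s,(290,330,335,365))):
    mx=S["img"].max(2); c=comp(S["img"],((mx<50)*255).astype(np.uint8),b)
    print(n,cv2.boundingRect(c),cv2.contourArea(c),cv2.minAreaRect(c))
    if n=="top":
        w=np.array([onz(S,p[0],.125)[:2] for p in c],np.float32); print("knob@.125",cv2.minAreaRect(w))
# plate corners hand-read in top view at z=.085
for p in [(93,160),(193,138),(204,141),(222,239),(113,262),(107,237),(213,211)]: print(p,onz(t,p,.085).round(4))
print("cap",onz(t,(156,236),.125).round(4))
o1,d1=ray(t,(156,236))
out=[cv2.resize(t["img"][130:270,85:230],None,fx=4,fy=4,interpolation=2),cv2.resize(s["img"][310:440,215:340],None,fx=4,fy=4,interpolation=2)]
cv2.imwrite("pics/c1.png",out[0][:,:,::-1]);cv2.imwrite("pics/c2.png",out[1][:,:,::-1])
```

```text
top (150, 224, 14, 25) 169.0 ((156.5623321533203, 235.91566467285156), (25.217876434326172, 10.037704467773438), 81.46923065185547)
knob@.125 ((0.5394018888473511, 0.2826147973537445), (0.0463603176176548, 0.018014663830399513), 10.0645170211792)
side (301, 344, 22, 12) 162.0 ((311.3448486328125, 349.6379699707031), (10.463730812072754, 21.176597595214844), 85.2363510131836)
(93, 160) [0.6883 0.4206 0.085 ]
(193, 138) [0.7319 0.2309 0.085 ]
(204, 141) [0.726  0.2097 0.085 ]
(222, 239) [0.5368 0.1721 0.085 ]
(113, 262) [0.4933 0.3761 0.085 ]
(107, 237) [0.5405 0.389  0.085 ]
(213, 211) [0.5903 0.1901 0.085 ]
cap [0.5392 0.2836 0.125 ]
```

View pics/c1.png

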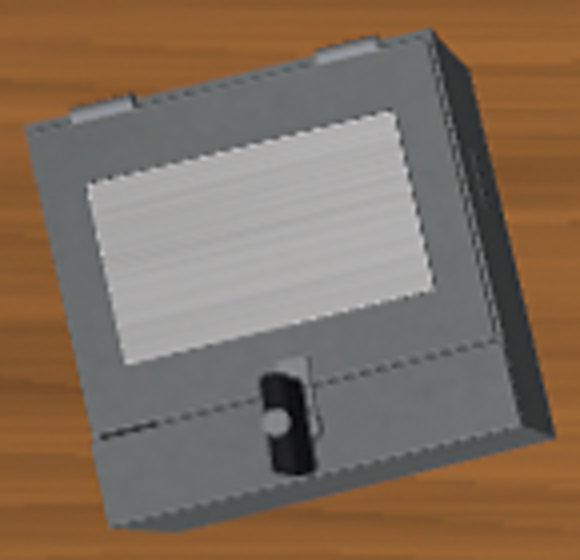

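View pics/c2.png

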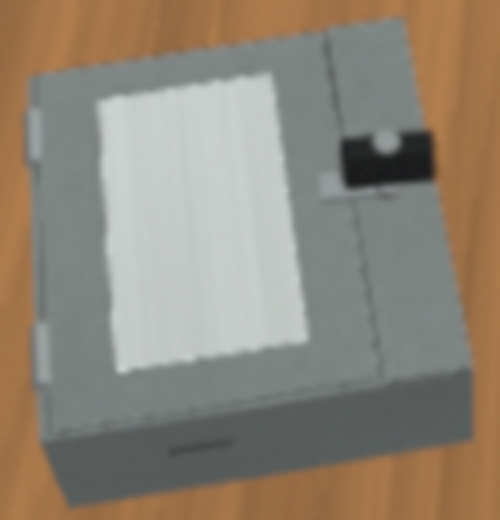

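The crops confirm the choice: this is the wide box, with the plain grey knob latched and its tongue over the lid edge. The knob cap is at top px (154.3,235.3) and side px (311.7,345.2). Triangulating it now.

Run:
```python
from h import *
import pickle
t=pickle.load(open("top1.pkl","rb"));s=pickle.load(open("side1.pkl","rb"))
o1,d1=ray(t,(154.25,235.25));o2,d2=ray(s,(311.7,345.2))
a,b=np.linalg.lstsq(np.c_[d1,-d2],o2-o1,rcond=None)[0]
print("cap",(o1+a*d1).round(4),(o2+b*d2).round(4))
C=lambda x,y:onz(t,(85+x/4,130+y/4),.125)[:2]
D=lambda x,y:onz(s,(215+x/4,310+y/4),.125)[:2]
for n,v in(("wing top",C(262,378)-C(274,470)),("wing side",D(343,141)-D(432,133))):print(n,np.degrees(np.arctan2(v[1],v[0])))
B=lambda x,y:onz(t,(85+x/4,130+y/4),.085)[:2]
fl,fr,nl,nr=B(27,128),B(433,30),B(108,526),B(550,432)
print(fl,fr,nl,nr,[np.linalg.norm(q) for q in(fl-fr,fl-nl,fr-nr,nl-nr)])
for v in(fl-nl,fr-nr):print("box",np.degrees(np.arctan2(v[1],v[0])))
```

```text
cap [0.5407 0.2874 0.1232] [0.5408 0.2874 0.1232]
wing top 8.978901724467034
wing side 9.63727291769367
[0.68440351 0.42287962] [0.73284605 0.23048077] [0.49422677 0.37799982] [0.53872305 0.17116506] [np.float64(0.19840362329786895), np.float64(0.195400593318028), np.float64(0.20298298536303522), np.float64(0.21156686087912444)]
box 13.278292179311945
box 16.99091798408582
```

Emit:
{"name": "jog_arm", "arguments": {"motion": [{"offset":[-40,25,0],"roll":-0.05,"hand":60},{"offset":[-80,50,0],"roll":-0.15,"hand":60},{"offset":[-110,68,0],"roll":-0.27,"hand":60},{"offset":[-140,87,0],"roll":-0.39,"hand":60},{"offset":[-170,105,0],"roll":-0.5,"hand":60},{"offset":[-200,124,0],"roll":-0.5,"hand":60},{"offset":[-230,142,0],"roll":-0.5,"hand":60},{"offset":[-260,161,0],"roll":-0.5,"hand":60},{"offset":[-290,180,0],"roll":-0.5,"hand":60},{"offset":[-320,198,0],"roll":-0.5,"hand":60},{"offset":[-350,217,0],"roll":-0.5,"hand":60},{"offset":[-375,232,0],"roll":-0.5,"hand":60},{"offset":[-390,240,0],"roll":-0.5,"hand":60},{"offset":[-390,240,0],"roll":-0.5,"hand":60}]}}

```text
clock: 1.27
tool_pos: [0.5033, -0.2975, 0.2371]
orientation: [180.0, 0.0, -133.9]
force: [0.0, -0.7, -0.5]
opening: 0.0598
```

```bash
python3 -c "
from h import *
o=ctrl.get_obs();print(o['clock'],o['joint_pos'].round(2),o['tool_pos'].round(4),o['orientation'].round(2))"
```

```text
1.2667 [-1.145e+01  1.214e+01 -1.109e+01 -2.000e-02 -6.680e+01 -3.249e+01] [ 0.5033 -0.2975  0.2371] [ 1.7997e+02  1.0000e-02 -1.3394e+02]
```

Emit:
{"name": "jog_arm", "arguments": {"motion": [{"offset":[-15,13,0],"roll":-0.12,"hand":50},{"offset":[-38,32,0],"roll":-0.24,"hand":50},{"offset":[-65,55,0],"roll":-0.36,"hand":50},{"offset":[-92,78,0],"roll":-0.48,"hand":50},{"offset":[-119,101,0],"roll":-0.6,"hand":50},{"offset":[-146,124,0],"roll":-0.72,"hand":50},{"offset":[-173,147,0],"roll":-0.84,"hand":50},{"offset":[-200,170,0],"roll":-0.96,"hand":50},{"offset":[-227,193,0],"roll":-1.08,"hand":50},{"offset":[-254,216,0],"roll":-1.2,"hand":50},{"offset":[-281,239,0],"roll":-1.32,"hand":50},{"offset":[-308,261,0],"roll":-1.44,"hand":50},{"offset":[-335,284,0],"roll":-1.56,"hand":50},{"offset":[-360,306,0],"roll":-1.68,"hand":50},{"offset":[-385,327,0],"roll":-1.8,"hand":50},{"offset":[-407,346,0],"roll":-1.92,"hand":50},{"offset":[-425,361,0],"roll":-2.04,"hand":50},{"offset":[-438,372,0],"roll":-2.16,"hand":50},{"offset":[-446,379,0],"roll":-2.28,"hand":50},{"offset":[-448,381,0],"roll":-2.4,"hand":50}]}}

```text
clock: 2.93
tool_pos: [0.5397, 0.2882, 0.2367]
orientation: [180.0, 0.1, 3.8]
force: [0.1, 0.5, 0.0]
opening: 0.0503
```

Emit:
{"name": "jog_arm", "arguments": {"motion": [{"offset":[0,0,10],"roll":-0.1,"hand":50},{"offset":[0,0,30],"roll":-0.1,"hand":50},{"offset":[0,0,50],"roll":-0.1,"hand":50},{"offset":[0,0,65],"roll":-0.1,"hand":50},{"offset":[0,0,70],"roll":-0.1,"hand":50},{"offset":[0,0,70],"roll":-0.1,"hand":50},{"offset":[0,0,70],"roll":-0.1,"hand":50},{"offset":[0,0,70],"roll":-0.1,"hand":50}]}}

```text
clock: 3.6
tool_pos: [0.5404, 0.2871, 0.1687]
orientation: [-180.0, -0.1, 9.1]
force: [0.2, 0.0, -0.1]
opening: 0.0501
```

Run:
```python
from h import *
o=ctrl.get_obs();print(o['clock'],o['joint_pos'].round(2),o['tool_pos'].round(4),o['orientation'].round(2))
t=snap("top");s=snap("side")
a=cv2.resize(t["img"][165:305,90:230],(400,400),interpolation=2);b=cv2.resize(s["img"][270:410,240:380],(400,400),interpolation=2)
cv2.imwrite("pics/c3.png",np.hstack([a,b])[:,:,::-1])
```

```text
3.6 [ 4.627e+01  1.758e+01 -1.311e+01  3.000e-02 -5.922e+01  5.284e+01] [0.5404 0.2871 0.1687] [-1.7996e+02 -8.0000e-02  9.1200e+00]
```

View pics/c3.png

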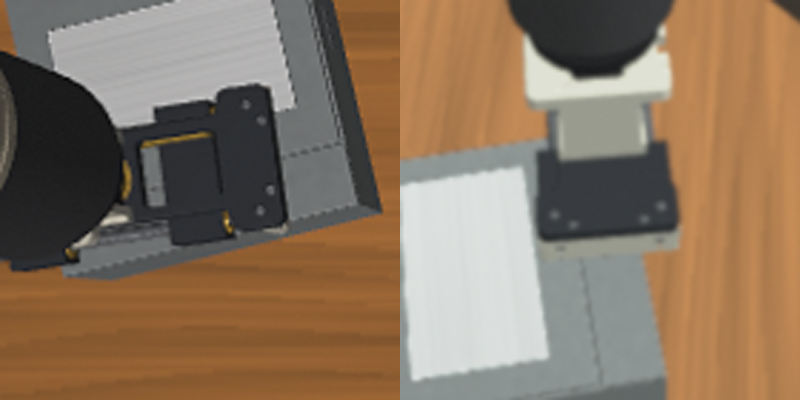

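The gripper hides the knob in both views, but the measured pose matches the target. I'll descend in two stages and check force after each.

Emit:
{"name": "jog_arm", "arguments": {"motion": [{"offset":[0,0,10],"roll":0,"hand":50},{"offset":[0,0,22],"roll":0,"hand":50},{"offset":[0,0,32],"roll":0,"hand":50},{"offset":[0,0,40],"roll":0,"hand":50},{"offset":[0,0,40],"roll":0,"hand":50}]}}

```text
clock: 4.12
tool_pos: [0.5387, 0.2862, 0.1253]
orientation: [179.9, 0.2, 9.1]
force: [0.4, -0.5, 0.6]
opening: 0.05
```

Emit:
{"name": "jog_arm", "arguments": {"motion": [{"offset":[0,0,5],"roll":0,"hand":50},{"offset":[0,0,11],"roll":0,"hand":50},{"offset":[0,0,17],"roll":0,"hand":50},{"offset":[0,0,21],"roll":0,"hand":50},{"offset":[0,0,21],"roll":0,"hand":50},{"offset":[0,0,21],"roll":0,"hand":50}]}}

```text
clock: 4.62
tool_pos: [0.5396, 0.2868, 0.1063]
orientation: [180.0, 0.0, 9.1]
force: [-0.6, -0.5, -0.3]
opening: 0.0503
```

Emit:
{"name": "jog_arm", "arguments": {"motion": [{"offset":[0,0,0],"roll":0,"hand":30},{"offset":[0,0,0],"roll":0,"hand":20},{"offset":[0,0,0],"roll":0,"hand":14},{"offset":[0,0,0],"roll":0,"hand":8},{"offset":[0,0,0],"roll":0,"hand":6},{"offset":[0,0,0],"roll":0,"hand":6},{"offset":[0,0,0],"roll":0,"hand":6},{"offset":[0,0,0],"roll":0,"hand":6}]}}

```text
clock: 5.28
tool_pos: [0.5397, 0.2876, 0.1067]
orientation: [-180.0, -0.0, 9.1]
force: [-1.1, 3.9, 1.1]
opening: 0.0117
```

Gripped: the opening is 11.7 mm on a 12 mm wing. Turning clockwise.

Emit:
{"name": "jog_arm", "arguments": {"motion": [{"offset":[0,0,0],"roll":0.05,"hand":4},{"offset":[0,0,0],"roll":0.12,"hand":4},{"offset":[0,0,0],"roll":0.2,"hand":4},{"offset":[0,0,0],"roll":0.28,"hand":4},{"offset":[0,0,0],"roll":0.36,"hand":4},{"offset":[0,0,0],"roll":0.44,"hand":4},{"offset":[0,0,0],"roll":0.52,"hand":4},{"offset":[0,0,0],"roll":0.6,"hand":4},{"offset":[0,0,0],"roll":0.68,"hand":4},{"offset":[0,0,0],"roll":0.76,"hand":4},{"offset":[0,0,0],"roll":0.84,"hand":4},{"offset":[0,0,0],"roll":0.92,"hand":4},{"offset":[0,0,0],"roll":1.0,"hand":4},{"offset":[0,0,0],"roll":1.08,"hand":4},{"offset":[0,0,0],"roll":1.16,"hand":4},{"offset":[0,0,0],"roll":1.24,"hand":4},{"offset":[0,0,0],"roll":1.32,"hand":4},{"offset":[0,0,0],"roll":1.4,"hand":4},{"offset":[0,0,0],"roll":1.4,"hand":4},{"offset":[0,0,0],"roll":1.4,"hand":4}]}}

```text
clock: 6.95
tool_pos: [0.5405, 0.2889, 0.1067]
orientation: [-179.8, 0.1, -71.1]
force: [1.5, 7.9, -3.0]
opening: 0.0116
```

```bash
python3 -c "
from h import *
o=ctrl.get_obs();print(o['clock'],o['joint_pos'].round(2),o['tool_pos'].round(4),o['orientation'].round(2),o['force'].round(2),o['moment'].round(3),o['opening'])"
```

```text
6.95 [ 4.634e+01  2.107e+01 -1.707e+01 -5.000e-02 -5.166e+01 -2.741e+01] [0.5405 0.2889 0.1067] [-1.7983e+02  1.3000e-01 -7.1100e+01] [ 1.55  7.94 -2.99] [ 2.607 -0.12  -0.033] 0.011601293434448835
```

Emit:
{"name": "jog_arm", "arguments": {"motion": [{"offset":[0,0,0],"roll":0.04,"hand":4},{"offset":[0,0,0],"roll":0.08,"hand":4},{"offset":[0,0,0],"roll":0.1,"hand":4},{"offset":[0,0,0],"roll":0.1,"hand":4},{"offset":[0,0,0],"roll":0.1,"hand":4}]}}

```text
clock: 7.37
tool_pos: [0.5406, 0.2889, 0.1067]
orientation: [-179.8, 0.1, -76.8]
force: [1.4, 6.1, -2.7]
opening: 0.0116
```

```bash
python3 -c "
from h import *
o=ctrl.get_obs();print(o['clock'],o['tool_pos'].round(4),o['orientation'].round(2),o['force'].round(2),o['moment'].round(3),o['opening'])"
```

```text
7.3667 [0.5406 0.2889 0.1067] [-1.7984e+02  1.3000e-01 -7.6770e+01] [ 1.42  6.08 -2.72] [ 2.567 -0.329  0.273] 0.011610025338489269
```

Turned about 86°, and the z moment has risen, so it is at or very near the stop. Releasing and lifting straight up.

Emit:
{"name": "jog_arm", "arguments": {"motion": [{"offset":[0,0,0],"roll":0,"hand":34},{"offset":[0,0,0],"roll":0,"hand":34},{"offset":[0,0,0],"roll":0,"hand":34},{"offset":[0,0,0],"roll":0,"hand":34},{"offset":[0,0,-5],"roll":0,"hand":34},{"offset":[0,0,-12],"roll":0,"hand":34},{"offset":[0,0,-20],"roll":0,"hand":34},{"offset":[0,0,-28],"roll":0,"hand":34},{"offset":[0,0,-38],"roll":0,"hand":34},{"offset":[0,0,-50],"roll":0,"hand":34},{"offset":[0,0,-65],"roll":0,"hand":34},{"offset":[0,0,-80],"roll":0,"hand":34},{"offset":[0,0,-95],"roll":0,"hand":34},{"offset":[0,0,-110],"roll":0,"hand":34},{"offset":[0,0,-125],"roll":0,"hand":34},{"offset":[0,0,-140],"roll":0,"hand":34},{"offset":[0,0,-155],"roll":0,"hand":34},{"offset":[0,0,-170],"roll":0,"hand":34},{"offset":[0,0,-170],"roll":0,"hand":34},{"offset":[0,0,-170],"roll":0,"hand":34}]}}

```text
clock: 9.03
tool_pos: [0.54, 0.2871, 0.2781]
orientation: [-179.9, 0.1, -76.8]
force: [-0.3, 0.4, -1.3]
opening: 0.0342
```

Emit:
{"name": "jog_arm", "arguments": {"motion": [{"offset":[15,4,-5],"roll":0,"hand":34},{"offset":[40,10,-10],"roll":0,"hand":34},{"offset":[75,18,-10],"roll":0,"hand":34},{"offset":[110,26,-10],"roll":0,"hand":34},{"offset":[145,34,-10],"roll":0,"hand":34},{"offset":[180,42,-10],"roll":0,"hand":34},{"offset":[215,50,-10],"roll":0,"hand":34},{"offset":[250,58,-10],"roll":0,"hand":34},{"offset":[280,66,-10],"roll":0,"hand":34},{"offset":[300,70,-10],"roll":0,"hand":34},{"offset":[300,70,-10],"roll":0,"hand":34},{"offset":[300,70,-10],"roll":0,"hand":34}]}}

```text
clock: 10.03
tool_pos: [0.5392, -0.0227, 0.2861]
orientation: [179.9, 0.0, -77.0]
force: [-0.3, 0.1, 0.4]
opening: 0.0341
```

Run:
```python
from h import *
o=ctrl.get_obs();print(o['clock'],o['tool_pos'].round(4),o['force'].round(2))
t=snap("top");s=snap("side")
a=cv2.resize(t["img"][110:290,60:240],(400,400),interpolation=2);b=cv2.resize(s["img"][250:450,190:390],(400,400),interpolation=2)
cv2.imwrite("pics/c4.png",np.hstack([a,b])[:,:,::-1])
```

```text
10.0333 [ 0.5392 -0.0227  0.2861] [-0.31  0.12  0.37]
```

View pics/c4.png

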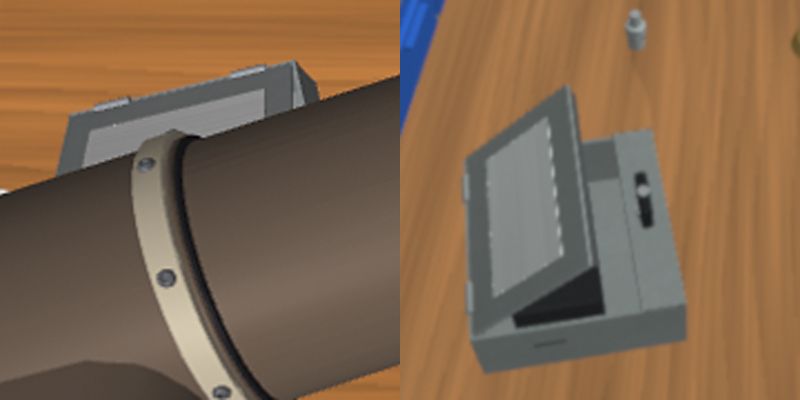

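The side view shows the lid standing open with the knob parallel to the near edge. I'll do one numeric check of both knobs and the lid, then hand in.

Run:
```python
from h import *
import pickle
s=snap("side"); s0=pickle.load(open("side1.pkl","rb"))
u=np.array([np.cos(np.radians(13.3)),np.sin(np.radians(13.3)),0]); w=np.array([-u[1],u[0],0])
ne=np.array([.54,.287,.085])+u*(.020+.151*(1-np.cos(.7)))+[0,0,.1]
print("lid edge predicted",proj(s,[ne-w*.1,ne+w*.1]).round(1),"seen (276,294),(288.5,385)")
a=onz(s,(190+245/2,250+87),.125)-onz(s,(190+241/2,250+113),.125) if 0 else onz(s,(190+238/2,250+173/2),.125)-onz(s,(190+245/2,250+225/2),.125)
print("wing yaw",np.degrees(np.arctan2(a[1],a[0]))," expect about -76.7")
r=np.abs(s["img"][170:235,275:365].astype(int)-s0["img"][170:235,275:365]).max(2)
print("narrow box changed px",(r>40).sum())
order.close_job()
```

```text
lid edge predicted [[275.6 288.3]
 [286.2 381.3]] seen (276,294),(288.5,385)
wing yaw -78.08245766107333  expect about -76.7
narrow box changed px 189
the job is handed in; nothing more can be done
```

I turned the wider box's latch knob clockwise to about its stop, let go and backed the arm away. The lid sprang up and is standing open. I handed the job in after about 10 s on the robot's clock, well under the 32 s limit.

- **Lid:** in the side view its near edge is within about 6 px of where it should be when fully open.
- **Knob:** the gripper turned about 86°, and the knob started a few degrees clockwise of latched. The wing now measures about -78° against an expected -76.7°, which is parallel to the near edge.
- **Contact:** the wrist force read about 0 after I backed off. The highest reading between moves was about 9 N. In the top view the arm hides most of the open box, so I checked it from the side only.
- **Narrower box (not confirmed):** the gripper never went near it, but comparing pictures from before and after showed 189 changed pixels around it. I handed in in that same step without looking into the cause. The arm or its shadow in that part of the picture is the likely reason, but I did not verify it.

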